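# Vent the rinse tank and blank its port with a cam-lever coupling

## Robot

A 6-joint arm with a two-finger parallel gripper is mounted at the origin on a cart in front of the work surface, level with it; the furniture and walls round the work are solid. World frame = base frame: x ahead of the robot, y to its left, z up, the work surface at z = 0. Lengths are in m, angles in rad, forces in N, time in s.
With the tool pointing down it reaches from about 0.375 to 0.9 m from the base axis. Payload 3.1 kg.
Tool frame: the origin (TCP) lies midway between the tips of the shut fingers; the grasp point (between the pads) lies 19 mm behind it; z points along the fingers, y is the line along which they close (so a half turn about z gives the same grasp; the last joint's range is limited). The gripper opens to 85 mm and grips with 20 to 120 N. Pads are 22 mm wide; open, the fingers measure 114 mm over their backs; the gripper's body (76 mm by 85 mm) begins 54 mm behind the grasp point. The pads swing forward as they close: fully open they stand 13 mm farther back than shut.
Start: joints at [1.099, 0.527, 1.433, -0, 1.181, -0.178], TCP at [0.18, 0.598, 0.231] pointing down, gripper open.
Joint ranges: [-3.08, 3.08], [-0.75, 2.2], [0.22, 2.44], [-1.43, 4.57], [0, 2.65], [-2.85, 2.85]. Speed limits (rad/s): [2.79, 2.79, 3.14, 3.14, 3.14, 3.14].

## Interface

Orientations are given as a rotation vector (axis times angle).
In Python, from workcell import * gives the robot as it stands.
- The arm moves only by the shell command python3 -m crank 'ROWS'. ROWS is JSON, one flat list of numbers, 7 for each row, row after row: the shift along the tool's x, y, z in mm, then the turn, a rotation vector about the tool's x, y, z in degrees, then the closure, from -1 (fully open) to 1 (shut). A call has exactly 5 rows; each row shifts and turns the commanded pose from where the row before left it, along the tool's axes as they then stand; what a row does not reach is not made up. A row lasts 1/12 s, in which the tool goes at most 41.7 mm and 7.16 degrees, less where a joint would pass 70% of its speed; a pose out of reach is approached as far as the arm can. A call is refused whole if a number of a shift passes 41.7 or a number of a turn 7.16, either way. A call with a gripper value outside its range is refused whole. The fingers move at their own pace and stop on an object; the grip force is fixed at half the most. Time passes only in rows, so rows that do not move let the fingers close, or fill a call up. It gives the time, the measured TCP pose, the force, the opening and the grip force at its end, in the units of the state.
- read_state(): the state, without advancing time (a new reading comes with each control period).
- camera(name): name is "scene" or "top" or "wrist"; returns a dict with "color" (384x512x3 uint8, red, green, blue), "camera_matrix" (3x3 intrinsics, pixels), "R" (3x3) and "t" (3): a world point X has camera coordinates R X + t; the wrist camera has in their place "tool_from_camera" (4x4, takes a point from camera to tool coordinates, whose origin is the TCP and whose axes are the flange's). Camera axes: x right, y down, z forward; pixel columns grow to the right and rows downward; lengths in m; the calibration is good to about 2 mm. A picture is of the moment at which its call begins: read the wrist's pose just before it. There is no depth.
- finish_job(): hands the job in; it is judged then, once.
Trained networks look in a picture, given as the dict that the camera call returned (one of the last four; its "shot" number tells which), for a name from the list of things; names that differ only in an ending like _2 or _b are one class to them, and where a whole thing is asked for, a point or a joint stands for the part that bears it (a point fixed in the world has none). Each returns a list of dicts, best first, with "conf" (0 to 1); they miss things now and then, are a little off and sometimes report something else, mostly with a low value. They report only what shows in the picture. A call takes as long as a camera call.
- find_in(thing, picture): "at" ([row, column] in pixels, amid what is visible of it).
The state is a dict: "time": time; "joints": joint angles; "dq": joint speeds; "joint_torque": joint torques, N m; "eef_pos": TCP position; "eef_rot": TCP orientation; "wrist_force": force on the tool from outside, world axes, zero at the start; "wrist_torque": the same for the moment, N m; "finger_gap": finger opening in m; "grasp_force": force on a finger pad.
Only numpy, scipy, OpenCV 4.12 (cv2) and the standard library are available. Lean on these libraries where they do the work, as an engineer would, in place of code of your own. Each camera call takes 0.05 s, during which the arm holds its last target. There are 200 camera calls.

## Task

Vent the rinse tank by pulling its sprung vent knob straight out to its stop, then let it snap back shut. Next push the loose cam-lever coupling, both levers still raised, mouth down and fully home onto the tank's upright grooved adaptor, and lock it by swinging its two levers fully down, one first and then the other. Do not knock over or shift the glassware and bottles standing around, and leave everything released.

Things in the scene. Friction and masses are not known exactly. Their poses are not given: they have to be found in the camera images.
- tank: Low stainless rinse tank fixed to the bench: flat box 124 x 248 x 45 mm (tank x, y, z). Origin on the bench under its centre. Mid-lid stands a riser (26 mm dia) with the grooved adaptor on top; vent knob at tank y +85 mm, gauge at y -92 mm. So the coupling's levers have room to swing down only when pointing along tank +x and -x (within 20 degrees; either lever on either side).
- port_seat (a point): Point on the adaptor's axis, 105 mm above the bench: the coupling's origin comes here when fully home. Axes as the tank's. Adaptor: 36 mm dia, lip chamfered to 27 mm dia at its top face 36 mm above this point; groove 27 mm dia from 8 to 26 mm above this point; collar 40 mm dia 2 mm below it.
- gauge (a point): Centre of the tank's pressure gauge: a fixed dial 44 mm dia, 22 mm thick, facing tank -x, 97 mm above the bench, reaching 119 mm.
- vent_grip (a point): Centre of the vent knob's grip: a black knob, round, 17 to 19 mm dia and 20 mm tall, 75 mm above the bench (30 mm above the tank's lid) when shut. It moves with the knob.
- vent (a joint): Travel of the vent knob in m: 0 shut, 0.012 pulled straight up to its stop. A spring pulls it shut with 4.5 N when shut and 8 N at the stop.
- coupling: Loose cam-lever coupling (closed cap), cast aluminium, 0.28 to 0.46 kg, standing mouth down on the bench: round body 49 mm dia, 45 mm high, 39 mm bore 36 mm deep. Origin at the centre of its mouth (underside), z up. A lever sits on its +y and on its -y side, each on a pin 27.5 mm out and 18 mm above the mouth, between ears 32 mm out, 21 mm wide. Grip it across its free +x and -x sides (49 mm).
- coupling_top (a point): Centre of the coupling's closed top, 44 mm above its origin.
- lever_a (a joint): Angle (rad) of the steel lever on the coupling's +y side: 0 level, straight out; negative raised (to -1.0); 1.57 hanging fully down (stop). Bar 11 mm wide, 6 mm thick, its outer face 7 mm off the pin, solid to 63 mm from the pin, ring to 76 mm. 0.03 N m of friction holds it where left. Going down its cam enters the adaptor's groove; the lip blocks it if the coupling is not home.
- lever_b (a joint): The same for the equal lever on the coupling's -y side.
- lever_a_mid (a point): Point on the upper (outer) face of the +y lever, 40 mm from its pin.
- lever_b_mid (a point): Point on the upper (outer) face of the -y lever, 40 mm from its pin.
- flask: Bystander: stoppered volumetric flask, 56 mm dia, 162 mm tall, behind the tank on the vent knob's side. Origin under its centre.
- beaker: Bystander: small beaker, 55 mm dia, 68 mm tall, in front of the tank. Origin under its centre.
- small_bottle: Bystander: small white bottle, 32 mm dia, 60 mm tall, near the coupling. Origin under its centre.
- vial: Bystander: brown vial, 22 mm dia, 44 mm tall, near the coupling. Origin under its centre.

How it is judged:
On the way, in this order (a step that is already met when the one before it is completed fails the run):
1. the vent knob is pulled out to its stop (value of joint vent above 0.0105 m), for 0.1 s.
2. the vent knob is let go and shut again (value of joint vent below 0.002 m), for 0.1 s.
3. the coupling is home on the adaptor with both levers still raised (distance between coupling and port_seat below 0.005 m and angle between coupling's own z axis and vertical below 0.09 rad and value of joint each of lever_a, lever_b below 0.6 rad), for 0.2 s.
4. one lever is fully down while the other is still up (((value of joint lever_a above 1.4 rad and value of joint lever_b below 0.7 rad) or (value of joint lever_b above 1.4 rad and value of joint lever_a below 0.7 rad))), for 0.1 s.
At the end, for the whole second after the job is handed in: The coupling sits home on the adaptor (origin within 4 mm of the seat point, tilt under 0.07 rad), both levers are down past 1.4 rad, the vent knob is shut (under 2 mm), and the coupling is at rest (distance between coupling and port_seat below 0.004 m and angle between coupling's own z axis and vertical below 0.07 rad and value of joint each of lever_a, lever_b above 1.4 rad and value of joint vent below 0.002 m and linear speed of coupling below 0.02 m/s); the robot touches nothing.
It fails at once if the flask is shifted by over 20 mm or tipped (distance of flask from where it was at the start of the episode above 0.02 m or angle between flask's own z axis and vertical above 0.4 rad).
It fails at once if the beaker is shifted by over 20 mm or tipped (distance of beaker from where it was at the start of the episode above 0.02 m or angle between beaker's own z axis and vertical above 0.4 rad).
It fails at once if the small bottle is shifted by over 20 mm or tipped (distance of small_bottle from where it was at the start of the episode above 0.02 m or angle between small_bottle's own z axis and vertical above 0.4 rad).
It fails at once if the vial is shifted by over 20 mm or tipped (distance of vial from where it was at the start of the episode above 0.02 m or angle between vial's own z axis and vertical above 0.4 rad).
It also fails if it takes over 72 s, if anything falls off the work surface, if the arm or the gripper's body presses on something with over 40 N, if the wrist force passes 120 N, or if a joint passes its speed limit or range.

## Working session

There is one attempt and no reset: what is moved stays moved. The work goes in short steps, Python scripts to look and compute and a shell command to move; the robot and the scene stay as the last step left them, time stands still between calls to the robot, and variables do not carry over. Pictures are saved under pics/ and viewed, at most 11 in all, crops included, and the job is handed in when it is done.

```bash
ls; mkdir -p pics; cat > h.py <<'E'
from workcell import *
import numpy as np, cv2
from scipy.spatial.transform import Rotation as Ro
def ray(p,c,st=None):
    K=np.array(c["camera_matrix"]); d=np.linalg.inv(K)@[p[1],p[0],1.]
    if "R" in c:
        R=np.array(c["R"]);t=np.array(c["t"]); return -R.T@t, R.T@d/np.linalg.norm(d)
    T=np.array(c["tool_from_camera"]); W=Ro.from_rotvec(st["eef_rot"]).as_matrix()
    return np.array(st["eef_pos"])+W@T[:3,3], W@T[:3,:3]@d/np.linalg.norm(d)
def tri(rays):
    A=0;b=0
    for o,d in rays:
        P=np.eye(3)-np.outer(d,d);A=A+P;b=b+P@o
    x=np.linalg.solve(A,b); return x,[np.linalg.norm(np.cross(x-o,d)) for o,d in rays]
def onz(r,z):
    o,d=r; return o+d*(z-o[2])/d[2]
def save(c,n): cv2.imwrite("pics/"+n+".png",cv2.cvtColor(np.asarray(c["color"]),cv2.COLOR_RGB2BGR))
E
cat > a.py <<'E'
from h import *
np.set_printoptions(precision=4,suppress=True)
s=read_state(); print(s["time"],s["eef_pos"],s["eef_rot"])
cs={n:camera(n) for n in("scene","top","wrist")}
for n,c in cs.items(): save(c,n+"0")
im=[cv2.imread(f"pics/{n}0.png") for n in("scene","top","wrist")]
for th in["tank","gauge","vent_grip","coupling","coupling_top","lever_a_mid","lever_b_mid","port_seat","flask","beaker","small_bottle","vial"]:
    r=[]
    for n,c in cs.items():
        try: f=find_in(th,c)
        except Exception as e: print(th,e);continue
        for k in f[:3]: print(th,n,np.round(k["at"]),round(k["conf"],2))
        if f: r.append(ray(f[0]["at"],c,s))
    if len(r)>1: print("   ->",*tri(r))
E
python3 a.py; python3 -c "
import cv2,numpy as np
a=[cv2.imread(f'pics/{n}0.png') for n in('scene','top')]
cv2.imwrite('pics/s1.png',a[0]);cv2.imwrite('pics/t1.png',cv2.resize(a[1],(800,600)))"
```

```text
pics
0.0 [0.18   0.5977 0.2303] [-0.4582 -3.1073  0.0033]
tank scene [269. 316.] 0.74
tank scene [192. 215.] 0.15
tank top [206. 214.] 0.59
tank top [185. 326.] 0.56
   -> [ 0.6219  0.0594 -0.1671] [np.float64(0.1420739932344044), np.float64(0.1420739932344043)]
gauge scene [268. 315.] 0.6
gauge top [184. 326.] 0.55
   -> [ 0.569  -0.2626  0.0197] [np.float64(0.0007883611112836714), np.float64(0.0007883611112835852)]
vent_grip scene [195. 217.] 0.46
coupling scene [194. 215.] 0.67
coupling top [201. 199.] 0.76
   -> [0.5151 0.1687 0.0174] [np.float64(0.004792228502968455), np.float64(0.004792228502968521)]
coupling_top scene [194. 214.] 0.85
coupling_top top [200. 202.] 0.82
coupling_top top [184. 324.] 0.52
   -> [0.5124 0.1574 0.0218] [np.float64(0.0010756589881916563), np.float64(0.0010756589881915793)]
lever_b_mid scene [198. 211.] 0.61
lever_b_mid top [207. 212.] 0.56
   -> [0.4891 0.1226 0.0294] [np.float64(0.0017213210342659525), np.float64(0.0017213210342659163)]
port_seat scene [271. 316.] 0.79
port_seat top [185. 323.] 0.75
   -> [ 0.572  -0.2574  0.0076] [np.float64(0.004097399315632348), np.float64(0.004097399315632337)]
flask scene [238. 365.] 0.77
flask top [147. 318.] 0.61
   -> [ 0.7013 -0.2385  0.0436] [np.float64(0.007904228791727249), np.float64(0.007904228791727298)]
beaker top [211. 306.] 0.53
small_bottle scene [191. 252.] 0.71
small_bottle top [173. 214.] 0.66
   -> [0.6062 0.1198 0.0295] [np.float64(0.0016963157737187615), np.float64(0.0016963157737187999)]
vial scene [197. 186.] 0.62
```

View pics/scene0.png

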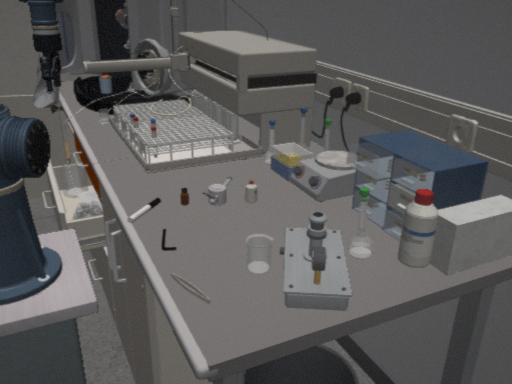

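View pics/t1.png

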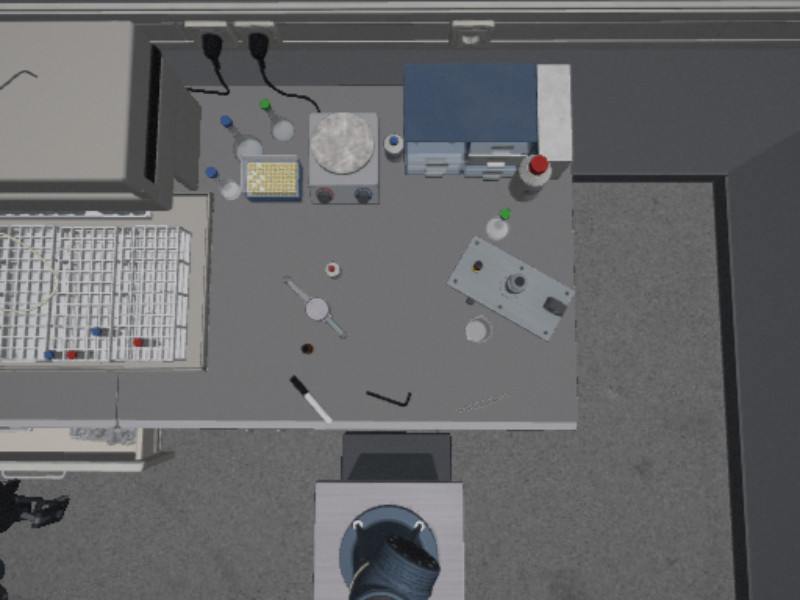

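The views show the tank at the right: in the enlarged top view its lid corners are near (475,238), (574,291), (549,339) and (447,284), the knob (478,267), the adaptor (515,282) and the gauge (555,306). The coupling is at (317,308) with lever ends at (287,280) and (343,336). Next I turn these pixels into positions.

```bash
cat > b.py <<'E'
from h import *
np.set_printoptions(precision=4,suppress=True)
t=camera("top");s=camera("scene")
k=.64
for n,p,z in[("c1",(475,238),.045),("c2",(574,291),.045),("c3",(549,339),.045),("c4",(447,284),.045),("knob",(478,267),.085),("adtop",(515,282),.141),("gauge",(555,306),.119),("levA",(287,280),.06),("levB",(343,336),.06),("coup",(317,308),.045),("bottle",(333,270),.06),("vial",(307,349),.044),("beaker",(475,331),.068),("flask",(505,214),.16)]:
    print(n,onz(ray((p[1]*k,p[0]*k),t),z))
print("adapt",tri([ray((281*k,515*k),t),ray((215,318),s)]))
st=read_state();print(Ro.from_rotvec(st["eef_rot"]).as_matrix()); w=camera("wrist");print(np.array(w["tool_from_camera"]),np.array(w["camera_matrix"]))
a=s["color"][195:315,250:390];b=t["color"][140:230,270:380]
m=np.hstack([cv2.resize(a,(400,343)),cv2.resize(b,(400,343))])
cv2.imwrite("pics/m.png",m[:,:,::-1])
E
python3 b.py
```

```text
c1 [ 0.6742 -0.1865  0.045 ]
c2 [ 0.5595 -0.397   0.045 ]
c3 [ 0.4568 -0.3414  0.045 ]
c4 [ 0.5737 -0.1256  0.045 ]
knob [ 0.6044 -0.1875  0.085 ]
adtop [ 0.5657 -0.2534  0.141 ]
gauge [ 0.5204 -0.3368  0.119 ]
levA [0.5792 0.2157 0.06  ]
levB [0.4607 0.0945 0.06  ]
coup [0.5209 0.1529 0.045 ]
bottle [0.601 0.118 0.06 ]
vial [0.4333 0.1726 0.044 ]
beaker [ 0.472  -0.1821  0.068 ]
flask [ 0.698  -0.2324  0.16  ]
adapt (array([ 0.57  , -0.2553,  0.1366]), [np.float64(0.0020099066240802455), np.float64(0.002009906624080545)])
[[-0.9574  0.2886  0.    ]
 [ 0.2886  0.9574 -0.    ]
 [-0.     -0.     -1.    ]]
[[-0.0001 -0.9623 -0.2721  0.0694]
 [ 1.     -0.0003  0.0008 -0.0002]
 [-0.0009 -0.2721  0.9623 -0.1426]
 [ 0.      0.      0.      1.    ]] [[271.2082   0.     256.8778]
 [  0.     271.2082 187.603 ]
 [  0.       0.       1.    ]]
```

View pics/m.png

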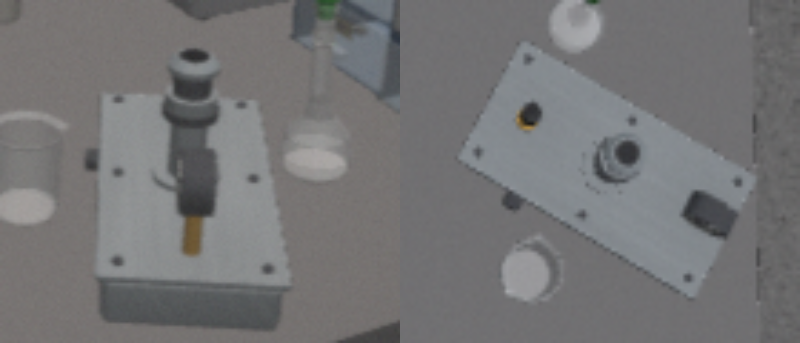

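```bash
cat > look.py <<'E'
from h import *
import sys,json
np.set_printoptions(precision=4,suppress=True)
name=sys.argv[1]; s=read_state(); c=camera("wrist"); save(c,name)
W={"pos":list(map(float,s["eef_pos"])),"rot":list(map(float,s["eef_rot"])),"d":{}}
print(s["time"],s["eef_pos"],s["eef_rot"])
for th in sys.argv[2:]:
    f=find_in(th,c)
    for k in f[:3]: print(th,np.round(k["at"],1),round(k["conf"],2))
    W["d"][th]=[list(map(float,k["at"])) for k in f[:3]]
json.dump(W,open(name+".json","w"))
E
python3 -m crank '[-28.8,-21.8,0,0,0,0,-1,-28.8,-21.8,0,0,0,0,-1,-28.8,-21.8,0,0,0,0,-1,-28.8,-21.8,0,0,0,0,-1,-28.8,-21.8,0,0,0,0,-1]' >/dev/null
python3 -m crank '[-28.8,-21.8,0,0,0,0,-1,-28.8,-21.8,0,0,0,0,-1,-28.8,-21.8,0,0,0,0,-1,-28.8,-21.8,0,0,0,0,-1,-28.8,-21.8,0,0,0,0,-1]' > /dev/null
python3 -m crank '[-28.8,-21.8,0,0,0,0,-1,-28.8,-21.8,0,0,0,0,-1,-28.8,-21.8,0,0,0,0,-1,-28.8,-21.8,0,0,0,0,-1,-28.8,-21.8,0,0,0,0,-1]'
python3 -m crank '[0,0,0,0,0,0,-1,0,0,0,0,0,0,-1,0,0,0,0,0,0,-1,0,0,0,0,0,0,-1,0,0,0,0,0,0,-1]'
python3 look.py w1 coupling coupling_top lever_a_mid small_bottle vial
```

```text
time: 3.35
eef_pos: [0.5005, 0.159, 0.2316]
eef_rot: [0.459, 3.107, 0.0]
wrist_force: [0.9, 0.3, -0.8]
finger_gap: 0.0854
grasp_force: 0.0
time: 3.77
eef_pos: [0.4986, 0.1617, 0.2313]
eef_rot: [-0.455, -3.108, -0.0]
wrist_force: [0.5, 0.2, -0.4]
finger_gap: 0.0855
grasp_force: 0.0
3.7667 [0.4986 0.1617 0.2313] [-0.4552 -3.1077 -0.    ]
coupling [183.5 258.6] 0.58
coupling_top [184.5 254.8] 0.62
lever_a_mid [200.4 294.9] 0.86
small_bottle [240.5 252.9] 0.74
vial [115.  256.3] 0.51
```

View pics/w1.png

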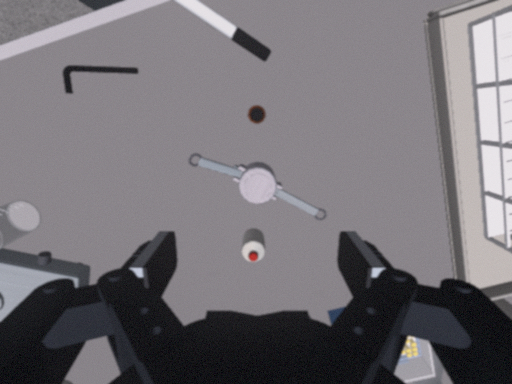

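The picture shows the coupling top at (row 185, col 256), ring ends at (159,195) and (213,321), small bottle (240,253) and vial (115,256). I take a second view of the coupling, then two of the tank.

```bash
python3 -m crank '[-1.5,-24.9,0,0,0,0,-1,-1.5,-24.9,0,0,0,0,-1,-1.5,-24.9,0,0,0,0,-1,-1.5,-24.9,0,0,0,0,-1,0,0,0,0,0,0,-1]' >/dev/null
python3 -m crank '[0,0,0,0,0,0,-1,0,0,0,0,0,0,-1,0,0,0,0,0,0,-1,0,0,0,0,0,0,-1,0,0,0,0,0,0,-1]' |head -3
python3 look.py w2 coupling coupling_top lever_a_mid small_bottle vial
python3 -m crank '[-12.8,-30,0,0,0,0,-1,-12.8,-30,0,0,0,0,-1,-12.8,-30,0,0,0,0,-1,-12.8,-30,0,0,0,0,-1,-12.8,-30,0,0,0,0,-1]' >/dev/null
python3 -m crank '[-12.8,-25,0,0,0,0,-1,-12.8,-26,0,0,0,0,-1,-12.8,-26,0,0,0,0,-1,-12.8,-26,0,0,0,0,-1,-12.8,-26,0,0,0,0,-1]' >/dev/null
python3 -m crank '[0,0,0,0,0,6.1,-1,0,0,0,0,0,6.1,-1,0,0,0,0,0,0,-1,0,0,0,0,0,0,-1,0,0,0,0,0,0,-1]'
python3 look.py w3 tank vent_grip port_seat gauge flask beaker
python3 -m crank '[0,27,0,0,0,0,-1,0,27,0,0,0,0,-1,0,26,0,0,0,0,-1,0,0,0,0,0,0,-1,0,0,0,0,0,0,-1]' >/dev/null
python3 -m crank '[0,0,0,0,0,0,-1,0,0,0,0,0,0,-1,0,0,0,0,0,0,-1,0,0,0,0,0,0,-1,0,0,0,0,0,0,-1]' |head -3
python3 look.py w4 tank vent_grip port_seat gauge flask beaker
python3 - <<'E'
import cv2,numpy as np
cv2.imwrite('pics/w34.png',np.vstack([cv2.imread('pics/w3.png')[:290],cv2.imread('pics/w4.png')[:290]]))
E
```

```text
time: 4.9
eef_pos: [0.4767, 0.0643, 0.2313]
eef_rot: [-0.456, -3.108, -0.0]
4.9 [0.4767 0.0643 0.2313] [-0.4563 -3.1083 -0.0002]
coupling [180.5 332.6] 0.74
coupling [160.3 295.1] 0.48
coupling [264.8  37. ] 0.44
coupling_top [178.8 332.5] 0.89
coupling_top [363.6 104.3] 0.31
lever_a_mid [197.4 374.9] 0.83
lever_a_mid [262.   35.1] 0.53
lever_a_mid [220.9  71.7] 0.5
vial [111.5 336.6] 0.6
time: 6.45
eef_pos: [0.5185, -0.2402, 0.2312]
eef_rot: [-0.782, -3.042, -0.0]
wrist_force: [-0.2, 0.7, -0.1]
finger_gap: 0.0856
grasp_force: 0.0
6.45 [ 0.5185 -0.2402  0.2312] [-0.7819 -3.0424 -0.0002]
tank [205.3 261.1] 0.77
vent_grip [216.3 334.6] 0.63
port_seat [203.9 259.3] 0.69
gauge [207.7 262.3] 0.93
flask [280.9 320.9] 0.78
beaker [116.2 279.1] 0.59
time: 7.63
eef_pos: [0.5571, -0.1713, 0.2313]
eef_rot: [0.788, 3.041, -0.0]
7.6333 [ 0.5571 -0.1713  0.2313] [ 0.7877  3.0412 -0.0001]
tank [206.2 201.8] 0.91
vent_grip [214.3 265.7] 0.77
port_seat [201. 197.] 0.65
gauge [206.  200.6] 0.87
flask [278.1 265.2] 0.6
beaker [117.6 209.7] 0.83
beaker [218.3 269.2] 0.66
```

View pics/w2.png

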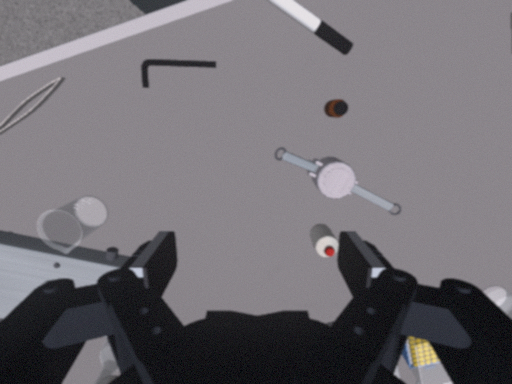

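View pics/w34.png

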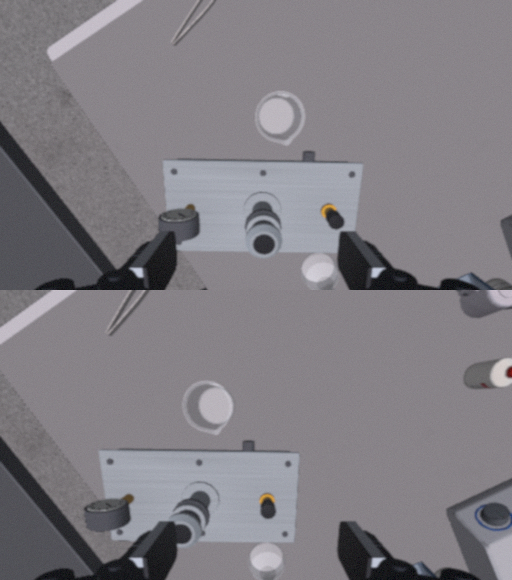

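The tank edge is level in both views, so the tool is aligned with it. Adaptor top is at (243,264) and (243,184), knob top at (220,337) and (221,269). The coupling top in the second view is at (181,336), with rings at (154,281) and (209,394).

```bash
cat > c.py <<'E'
from h import *
import json
np.set_printoptions(precision=4,suppress=True)
c=camera("wrist")
V={n:json.load(open(n+".json")) for n in("w1","w2","w3","w4")}
def T(n,**k):
    r=[ray(p,c,{"eef_pos":V[v]["pos"],"eef_rot":V[v]["rot"]}) for v,p in k.items()]
    x,e=tri(r); print(n,x,np.array(e)); return x
ct=T("ctop",w1=(185,257),w2=(181,336));a=T("ringA",w1=(213,321),w2=(209,394));b=T("ringB",w1=(159,195),w2=(154,281))
d=a-b;print("lever angle",np.degrees(np.arctan2(d[1],d[0])),np.linalg.norm(d[:2]))
k=T("knobtop",w3=(220,337),w4=(221,269)); ad=T("adtop",w3=(243,264),w4=(243,184))
for n,p,q in(("s1",(171,174),(171,110)),("s2",(174,352),(174,289)),("cor",(160,164),(161,100)),("cor2",(161,362),(162,298)),("beaker",(116,277),(115,215)),("flaskbase",(265,318),(260,265)),("gauge",(215,179),(208,108))):T(n,w3=p,w4=q)
T("bottle",w1=(252,254),w2=(246,328))
for p,z in(((250,318),.085),):
    pass
st=read_state();R=Ro.from_rotvec(st["eef_rot"]).as_matrix();print(R)
print("to knob tool mm",1000*R.T@(k-st["eef_pos"]),"to adaptor",1000*R.T@(ad-st["eef_pos"]))
E
python3 c.py
```

```text
ctop [0.5195 0.1557 0.0421] [0.001 0.001]
ringA [0.5877 0.2274 0.0237] [0.0007 0.0007]
ringB [0.4634 0.0973 0.062 ] [0.0007 0.0007]
lever angle 46.30453538563559 0.17992532134172942
knobtop [ 0.6097 -0.1845  0.0822] [0.0009 0.0009]
adtop [ 0.5709 -0.2611  0.1316] [0.0002 0.0002]
s1 [ 0.4709 -0.3307  0.0462] [0. 0.]
s2 [ 0.5821 -0.1392  0.0423] [0.0004 0.0004]
cor [ 0.454  -0.3354  0.0428] [0.0006 0.0006]
cor2 [ 0.5732 -0.1222  0.0431] [0.001 0.001]
beaker [ 0.4752 -0.187   0.0153] [0.0004 0.0004]
flaskbase [ 0.6897 -0.2315  0.0194] [0.0033 0.0033]
gauge [ 0.5096 -0.332   0.0954] [0.0038 0.0038]
bottle [0.6058 0.1255 0.0446] [0.0007 0.0007]
[[-0.8748  0.4844  0.    ]
 [ 0.4844  0.8748 -0.    ]
 [-0.     -0.     -1.    ]]
to knob tool mm [-52.4736  13.1575 149.1538] to adaptor [-55.6898 -72.6663  99.7488]
```

```bash
python3 -m crank '[-17,4.4,0,0,0,0,-1,-17,4.4,0,0,0,0,-1,-18,4.5,10,0,0,0,-1,0,0,37,0,0,0,-1,0,0,37,0,0,0,-1]' >/dev/null
python3 -m crank '[0,0,37,0,0,0,-1,0,0,30,0,0,0,-1,0,0,16,0,0,0,-1,0,0,10,0,0,0,-1,0,0,0,0,0,0,-1]'
python3 -m crank '[0,0,0,0,0,0,-1,0,0,0,0,0,0,1,0,0,0,0,0,0,1,0,0,0,0,0,0,1,0,0,0,0,0,0,1]'
python3 -m crank '[0,0,0,0,0,0,1,0,0,0,0,0,0,1,0,0,0,0,0,0,1,0,0,0,0,0,0,1,0,0,0,0,0,0,1]'
```

```text
time: 8.87
eef_pos: [0.6102, -0.1821, 0.054]
eef_rot: [0.783, 3.042, 0.002]
wrist_force: [4.6, 5.9, 0.6]
finger_gap: 0.0856
grasp_force: 1.6
time: 9.28
eef_pos: [0.6089, -0.1846, 0.0542]
eef_rot: [-0.787, -3.041, 0.0]
wrist_force: [0.4, 0.9, -0.3]
finger_gap: 0.0387
grasp_force: 0.0
time: 9.7
eef_pos: [0.6085, -0.1854, 0.0544]
eef_rot: [-0.786, -3.041, 0.003]
wrist_force: [-3.3, -4.7, 1.7]
finger_gap: 0.0162
grasp_force: 58.4
```

```bash
python3 -m crank '[0,0,-4,0,0,0,1,0,0,-4,0,0,0,1,0,0,-4,0,0,0,1,0,0,-1.5,0,0,0,1,0,0,0,0,0,0,1]'
python3 -m crank '[0,0,0,0,0,0,1,0,0,0,0,0,0,1,0,0,0,0,0,0,1,0,0,0,0,0,0,1,0,0,0,0,0,0,1]'
```

```text
time: 10.12
eef_pos: [0.6085, -0.1854, 0.0663]
eef_rot: [-0.786, -3.04, 0.002]
wrist_force: [-0.7, -4.8, -7.0]
finger_gap: 0.0158
grasp_force: 59.7
time: 10.53
eef_pos: [0.6085, -0.1854, 0.0661]
eef_rot: [-0.786, -3.04, 0.002]
wrist_force: [-0.6, -5.2, -7.1]
finger_gap: 0.0156
grasp_force: 59.7
```

```bash
python3 -m crank '[0,0,-1.5,0,0,0,1,0,0,0,0,0,0,1,0,0,0,0,0,0,1,0,0,0,0,0,0,1,0,0,0,0,0,0,1]'
python3 -m crank '[0,0,-1,0,0,0,1,0,0,0,0,0,0,1,0,0,0,0,0,0,1,0,0,0,0,0,0,1,0,0,0,0,0,0,1]'
```

```text
time: 10.95
eef_pos: [0.6084, -0.1854, 0.0666]
eef_rot: [-0.786, -3.04, 0.002]
wrist_force: [2.1, -6.2, -13.7]
finger_gap: 0.0159
grasp_force: 60.1
time: 11.37
eef_pos: [0.6084, -0.1853, 0.0666]
eef_rot: [-0.786, -3.04, 0.002]
wrist_force: [1.6, -6.4, -17.5]
finger_gap: 0.0157
grasp_force: 59.6
```

```bash
python3 -m crank '[0,0,0,0,0,0,-1,0,0,0,0,0,0,-1,0,0,0,0,0,0,-1,0,0,0,0,0,0,-1,0,0,0,0,0,0,-1]'
python3 -m crank '[0,0,-20,0,0,0,-1,0,0,-36,0,0,0,-1,0,0,-36,0,0,0,-1,0,0,-36,0,0,0,-1,0,0,-35,0,0,0,-1]' >/dev/null
python3 -m crank '[26,-6.5,0,0,0,0,-1,26,-6.5,0,0,0,0,-1,0,0,0,0,0,0,-1,0,0,0,0,0,0,-1,0,0,0,0,0,0,-1]' 
python3 look.py w5 vent_grip port_seat coupling
python3 -c "
import cv2
a=cv2.imread('pics/w4.png',0);b=cv2.imread('pics/w5.png',0)
for r,c,n in((200,255,'knob'),(170,170,'adaptor'),(150,100,'corner')):
    t=a[r:r+30,c:c+30]
    m=cv2.matchTemplate(b[r-20:r+50,c-20:c+50],t,cv2.TM_CCOEFF_NORMED);print(n,cv2.minMaxLoc(m)[1::2])"
```

```text
time: 11.78
eef_pos: [0.6097, -0.1839, 0.0711]
eef_rot: [0.785, 3.041, 0.0]
wrist_force: [-0.6, 0.9, -0.1]
finger_gap: 0.0749
grasp_force: 0.5
time: 12.62
eef_pos: [0.5581, -0.1704, 0.234]
eef_rot: [0.785, 3.04, -0.0]
wrist_force: [0.8, -0.9, 1.1]
finger_gap: 0.0854
grasp_force: 0.0
12.6167 [ 0.5581 -0.1704  0.234 ] [ 0.7854  3.0397 -0.0005]
vent_grip [214.5 265.9] 0.75
port_seat [201.6 196.9] 0.62
port_seat [ 10.9 482.4] 0.15
coupling [ 10.7 485.4] 0.85
coupling [203.8 201.3] 0.41
knob (0.9897533059120178, (19, 19))
adaptor (0.9618036150932312, (19, 19))
corner (0.9813617467880249, (20, 19))
```

```bash
cat > d.py <<'E'
from h import *
import json
np.set_printoptions(precision=4,suppress=True)
c=camera("wrist");t=camera("top")
V={n:json.load(open(n+".json")) for n in("w1","w2")}
for v,p,q,m in(("w1",(213,321),(159,195),(185,257)),("w2",(209,394),(154,281),(181,336))):
    s={"eef_pos":V[v]["pos"],"eef_rot":V[v]["rot"]}
    a,b,m=[onz(ray(x,c,s),z) for x,z in((p,.052),(q,.052),(m,.0445))]
    d=a-b;print(a,b,m,(a+b)/2,np.degrees(np.arctan2(d[1],d[0])))
st=read_state();R=Ro.from_rotvec(st["eef_rot"]).as_matrix();print(R)
E
python3 d.py
```

```text
[0.5745 0.2238 0.052 ] [0.4638 0.0948 0.052 ] [0.5179 0.1561 0.0445] [0.5191 0.1593 0.052 ] 49.3619668934676
[0.5741 0.2158 0.052 ] [0.4658 0.0976 0.052 ] [0.5197 0.155  0.0445] [0.5199 0.1567 0.052 ] 47.50765660300107
[[-0.8749  0.4844 -0.0001]
 [ 0.4844  0.8749  0.0001]
 [ 0.0001  0.     -1.    ]]
```

```bash
python3 -m crank '[21.3,29.6,0,0,0,0,-1,21.3,29.6,0,0,0,0,-1,21.3,29.6,0,0,0,0,-1,21.3,29.6,0,0,0,0,-1,21.3,29.6,0,0,0,0,-1]' >/dev/null
python3 -m crank '[21.3,29.6,0,0,0,0,-1,21.3,29.6,0,0,0,0,-1,21.3,29.6,0,0,0,0,-1,21.3,29.6,0,0,0,0,-1,0,0,0,0,0,-6.95,-1]' >/dev/null
python3 -m crank '[0,0,0,0,0,-6.95,-1,0,0,0,0,0,-6.95,-1,0,0,0,0,0,-6.95,-1,0,0,0,0,0,-6.95,-1,0,0,0,0,0,-6.95,-1]' >/dev/null
python3 -m crank '[0,0,0,0,0,-6.95,-1,0,0,0,0,0,-6.95,-1,0,0,0,0,0,-6.95,-1,0,0,0,0,0,-6.95,-1,0,0,0,0,0,-6.95,-1]' >/dev/null
python3 -m crank '[0,0,30,0,0,0,-1,0,0,30,0,0,0,-1,0,0,30,0,0,0,-1,0,0,0,0,0,0,-1,0,0,0,0,0,0,-1]' 
python3 look.py w6 coupling_top small_bottle vial
python3 - <<'E'
from h import *
st=read_state();R=Ro.from_rotvec(st["eef_rot"]).as_matrix();print(R.round(3),st["joints"])
E
```

```text
time: 15.0
eef_pos: [0.518, 0.1555, 0.1421]
eef_rot: [1.263, -2.872, -0.002]
wrist_force: [0.9, 0.0, 0.7]
finger_gap: 0.0856
grasp_force: 0.0
15.0 [0.518  0.1555 0.1421] [ 1.263  -2.8722 -0.0021]
coupling_top [183.6 254.1] 0.82
small_bottle [214.3 171.6] 0.62
vial [147.9 335. ] 0.59
[[-0.676 -0.737  0.004]
 [-0.737  0.676  0.   ]
 [-0.003 -0.003 -1.   ]] [ 8.51153192e-02  5.37669374e-01  1.72313312e+00  1.36484482e-05
  8.76727443e-01 -2.31438003e+00]
```

View pics/w6.png

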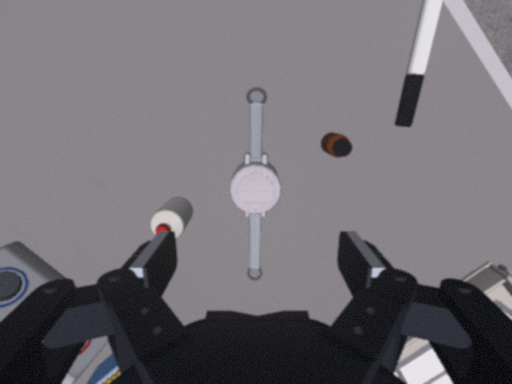

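```bash
python3 -m crank '[1.5,-1.5,30,0,0,0,-1,0,0,35,0,0,0,-1,0,0,30,0,0,0,-1,0,0,22,0,0,0,-1,0,0,12,0,0,0,-1]' >/dev/null
python3 -m crank '[0,0,3,0,0,0,-1,0,0,0,0,0,0,-1,0,0,0,0,0,0,-1,0,0,0,0,0,0,1,0,0,0,0,0,0,1]'
python3 -m crank '[0,0,0,0,0,0,1,0,0,0,0,0,0,1,0,0,0,0,0,0,1,0,0,0,0,0,0,1,0,0,0,0,0,0,1]'
```

```text
time: 16.03
eef_pos: [0.5201, 0.1537, 0.0128]
eef_rot: [-1.264, 2.873, -0.002]
wrist_force: [-0.6, -0.6, 0.1]
finger_gap: 0.064
grasp_force: 0.0
time: 16.45
eef_pos: [0.5195, 0.1536, 0.0127]
eef_rot: [-1.264, 2.874, -0.001]
wrist_force: [-0.4, 0.2, 6.7]
finger_gap: 0.0467
grasp_force: 62.4
```

```bash
python3 -m crank '[0,0,-15,0,0,0,1,0,0,-35,0,0,0,1,0,0,-40,0,0,0,1,0,0,-40,0,0,0,1,0,0,-40,0,0,0,1]'
python3 -m crank '[0,0,-20,0,0,6.95,1,0,0,0,0,0,6.95,1,0,0,0,0,0,6.95,1,0,0,0,0,0,6.95,1,0,0,0,0,0,6.95,1]' >/dev/null
python3 -m crank '[0,0,0,0,0,6.95,1,0,0,0,0,0,6.95,1,0,0,0,0,0,6.95,1,0,0,0,0,0,6.95,1,0,0,0,0,0,6.95,1]' >/dev/null
python3 -m crank '[0,0,0,0,0,6.95,1,-20.2,-28.2,0,0,0,0,1,-20.2,-28.2,0,0,0,0,1,-20.2,-28.2,0,0,0,0,1,-20.2,-28.2,0,0,0,0,1]'
python3 -m crank '[-20.2,-28.2,0,0,0,0,1,-20.2,-28.2,0,0,0,0,1,-20.2,-28.2,0,0,0,0,1,-20.2,-28.2,0,0,0,0,1,-20.2,-28.2,0,0,0,0,1]'>/dev/null
python3 -m crank '[-20.2,-28.2,0,0,0,0,1,-20,-28.2,0,0,0,0,1,-20,-28.2,0,0,0,0,1,0,0,0,0,0,0,1,0,0,0,0,0,0,1]'
python3 look.py w7 vent_grip tank
python3 - <<'E'
from h import *
st=read_state();R=Ro.from_rotvec(st["eef_rot"]).as_matrix();print(R.round(4),st["joints"])
print("need tool mm",1000*R.T@(np.array([.5673,-.2598,.2])-st["eef_pos"]))
E
```

```text
time: 16.87
eef_pos: [0.5176, 0.1534, 0.1824]
eef_rot: [1.264, -2.874, -0.001]
wrist_force: [0.5, 1.0, -4.0]
finger_gap: 0.0463
grasp_force: 63.5
time: 18.12
eef_pos: [0.5339, 0.0148, 0.2008]
eef_rot: [-0.784, -3.04, 0.0]
wrist_force: [1.0, -0.6, -4.4]
finger_gap: 0.0468
grasp_force: 63.6
time: 18.95
eef_pos: [0.5659, -0.2617, 0.2004]
eef_rot: [-0.791, -3.039, -0.001]
wrist_force: [-0.0, 1.1, -4.1]
finger_gap: 0.0466
grasp_force: 63.8
18.95 [ 0.5659 -0.2617  0.2004] [-0.791  -3.039  -0.0008]
tank [170.3 245.3] 0.72
[[-8.751e-01  4.839e-01 -2.200e-03]
 [ 4.839e-01  8.751e-01  2.000e-03]
 [ 2.900e-03  7.000e-04 -1.000e+00]] [-6.07834470e-01  5.58905137e-01  1.46966991e+00  4.20182744e-04
  1.11600483e+00 -1.67368878e+00]
need tool mm [-2.16016302 -0.6233127   0.55599201]
```

View pics/w7.png

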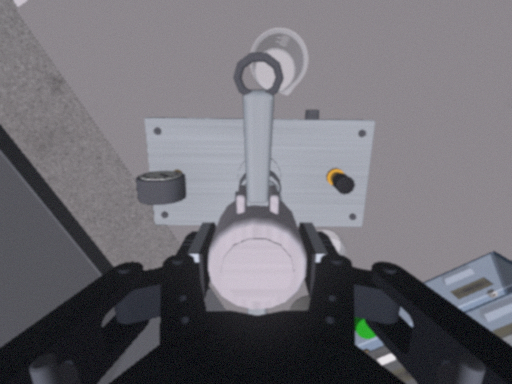

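```bash
python3 -m crank '[-0.3,-1,12,0,0,0,1,0,0,12,0,0,0,1,0,0,12,0,0,0,1,0,0,6,0,0,0,1,0,0,0,0,0,0,1]'
python3 -m crank '[0,0,2,0,0,0,1,0,0,2,0,0,0,1,0,0,2,0,0,0,1,0,0,2,0,0,0,1,0,0,2,0,0,0,1]'
python3 -m crank '[0,0,1,0,0,0,1,0,0,1,0,0,0,1,0,0,1,0,0,0,1,0,0,1,0,0,0,1,0,0,0,0,0,0,1]'
```

```text
time: 19.52
eef_pos: [0.5652, -0.2591, 0.1568]
eef_rot: [-0.783, -3.037, -0.003]
wrist_force: [-1.2, 0.1, -4.3]
finger_gap: 0.0465
grasp_force: 63.7
time: 19.93
eef_pos: [0.5667, -0.261, 0.1496]
eef_rot: [0.786, 3.041, -0.0]
wrist_force: [-0.4, -0.2, -2.3]
finger_gap: 0.0466
grasp_force: 63.7
time: 20.35
eef_pos: [0.5662, -0.2599, 0.1463]
eef_rot: [-0.786, -3.041, -0.002]
wrist_force: [-1.7, 3.6, -2.4]
finger_gap: 0.0465
grasp_force: 64.0
```

```bash
python3 -m crank '[0.5,0.5,2,0,0,0,1,0,0,3,0,0,0,1,0,0,3,0,0,0,1,0,0,3,0,0,0,1,0,0,0,0,0,0,1]'
python3 -m crank '[0,0,3,0,0,0,1,0,0,3,0,0,0,1,0,0,3,0,0,0,1,0,0,2,0,0,0,1,0,0,0,0,0,0,1]'
```

```text
time: 20.77
eef_pos: [0.5659, -0.2598, 0.1329]
eef_rot: [-0.786, -3.04, -0.001]
wrist_force: [-0.4, 2.1, -5.1]
finger_gap: 0.0467
grasp_force: 63.6
time: 21.18
eef_pos: [0.566, -0.2597, 0.1226]
eef_rot: [-0.786, -3.041, -0.001]
wrist_force: [-0.2, 3.6, -5.6]
finger_gap: 0.0466
grasp_force: 63.6
```

```bash
python3 -m crank '[0,0,2,0,0,0,1,0,0,2,0,0,0,1,0,0,1,0,0,0,1,0,0,0,0,0,0,1,0,0,0,0,0,0,1]'
python3 -m crank '[0,0,1,0,0,0,1,0,0,1,0,0,0,1,0,0,0,0,0,0,1,0,0,0,0,0,0,1,0,0,0,0,0,0,1]'
```

```text
time: 21.6
eef_pos: [0.566, -0.2598, 0.118]
eef_rot: [-0.786, -3.041, -0.001]
wrist_force: [-2.2, 3.8, -3.4]
finger_gap: 0.0465
grasp_force: 63.9
time: 22.02
eef_pos: [0.566, -0.2598, 0.1177]
eef_rot: [-0.786, -3.041, -0.0]
wrist_force: [-4.6, 4.7, 4.5]
finger_gap: 0.0466
grasp_force: 64.9
```

```bash
python3 -m crank '[0,0,2,0,0,0,1,0,0,0,0,0,0,1,0,0,0,0,0,0,1,0,0,0,0,0,0,1,0,0,0,0,0,0,1]'
python3 -m crank '[0,0,-3,0,0,0,1,0,0,0,0,0,0,-1,0,0,0,0,0,0,-1,0,0,0,0,0,0,-1,0,0,0,0,0,0,-1]'
python3 - <<'E'
from h import *
s=camera("scene");save(s,"s2"); w=camera("wrist");save(w,"w8")
a=cv2.resize(cv2.imread("pics/s2.png")[150:300,240:400],(400,375));b=cv2.resize(cv2.imread("pics/w8.png"),(400,300))
b=cv2.copyMakeBorder(b,0,75,0,0,cv2.BORDER_CONSTANT)
cv2.imwrite("pics/m2.png",np.hstack([a,b]))
E
```

```text
time: 22.43
eef_pos: [0.5661, -0.2598, 0.1176]
eef_rot: [0.786, 3.042, -0.0]
wrist_force: [-7.0, 6.8, 15.0]
finger_gap: 0.0465
grasp_force: 65.9
time: 22.85
eef_pos: [0.5676, -0.2615, 0.118]
eef_rot: [0.785, 3.038, -0.003]
wrist_force: [-0.2, -0.8, -0.1]
finger_gap: 0.0854
grasp_force: 0.0
```

View pics/m2.png

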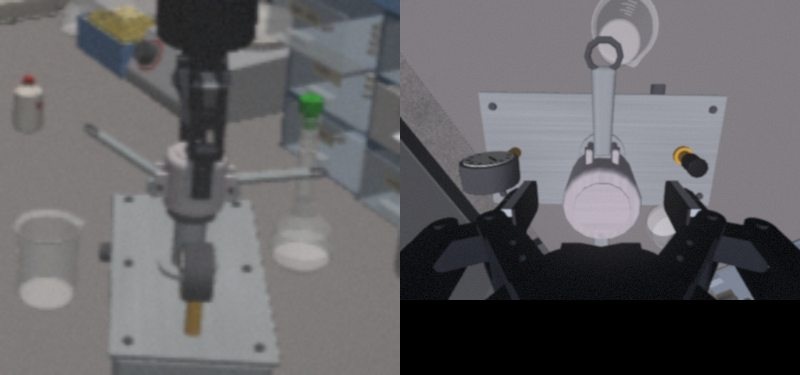

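Home: the coupling sits down on the adaptor, with the front lever raised about 35° and the rear one near level. Now rise, shut the fingers and swing the front lever down.

```bash
python3 -m crank '[0,0,-15,0,0,0,-1,0,0,-40,0,0,0,-1,0,0,-40,0,0,0,-1,20,1.5,0,0,0,0,1,25,0,0,0,0,0,1]' >/dev/null
python3 -m crank '[25,0,0,0,0,0,1,0,0,0,0,0,0,1,0,0,0,0,0,0,1,0,0,0,0,0,0,1,0,0,0,0,0,0,1]'
python3 -m crank '[0,0,20,0,0,0,1,0,0,20,0,0,0,1,0,0,15,0,0,0,1,0,0,12,0,0,0,1,0,0,0,0,0,0,1]'
python3 - <<'E'
from h import *
st=read_state();R=Ro.from_rotvec(st["eef_rot"]).as_matrix()
print("from axis",1000*R.T@(np.array(st["eef_pos"])-[.5665,-.2598,0]))
E
```

```text
time: 23.78
eef_pos: [0.507, -0.2259, 0.2125]
eef_rot: [0.786, 3.04, -0.001]
wrist_force: [0.9, -0.9, 0.5]
finger_gap: 0.0004
grasp_force: 0.0
time: 24.2
eef_pos: [0.5053, -0.2247, 0.1427]
eef_rot: [-0.785, -3.038, -0.002]
wrist_force: [0.1, 0.3, -0.1]
finger_gap: -0.0
grasp_force: 0.0
from axis [  71.10252339    1.11871423 -142.38211266]
```

```bash
python3 -m crank '[0,0,10,0,0,0,1,0,0,10,0,0,0,1,0,0,10,0,0,0,1,0,0,8,0,0,0,1,0,0,5,0,0,0,1]'
python3 -m crank '[-5,0,3,0,0,0,1,-5,0,3,0,0,0,1,-4,0,2,0,0,0,1,-4,0,1,0,0,0,1,-2,0,1,0,0,0,1]'
python3 -m crank '[-2,0,0,0,0,0,1,-2,0,0,0,0,0,1,-1,0,0,0,0,0,1,0,0,0,0,0,0,1,0,0,0,0,0,0,1]'
python3 - <<'E'
from h import *
st=read_state();R=Ro.from_rotvec(st["eef_rot"]).as_matrix()
print("from axis",1000*R.T@(np.array(st["eef_pos"])-[.5665,-.2598,0]),R.T@st["wrist_force"])
E
```

```text
time: 24.62
eef_pos: [0.5056, -0.2247, 0.1012]
eef_rot: [-0.786, -3.041, -0.001]
wrist_force: [-0.0, -0.4, 1.6]
finger_gap: 0.0005
grasp_force: 0.3
time: 25.03
eef_pos: [0.5239, -0.235, 0.0922]
eef_rot: [0.786, 3.041, -0.0]
wrist_force: [-1.0, 0.9, -0.2]
finger_gap: -0.0003
grasp_force: 0.6
time: 25.45
eef_pos: [0.5279, -0.2372, 0.0925]
eef_rot: [0.786, 3.041, -0.0]
wrist_force: [-1.5, 0.1, 0.6]
finger_gap: -0.0002
grasp_force: 0.3
from axis [ 44.60824832   1.09620059 -92.55910188] [ 1.34652831 -0.60284099 -0.59110047]
```

```bash
python3 -m crank '[-1,0,0,0,0,0,1,-1,0,0,0,0,0,1,0,0,0,0,0,0,1,0,0,0,0,0,0,1,0,0,0,0,0,0,1]'
python3 -m crank '[-1,0,0,0,0,0,1,-1,0,0,0,0,0,1,0,0,0,0,0,0,1,0,0,0,0,0,0,1,0,0,0,0,0,0,1]'
python3 - <<'E'
from h import *
st=read_state();R=Ro.from_rotvec(st["eef_rot"]).as_matrix()
print("from axis",1000*R.T@(np.array(st["eef_pos"])-[.5665,-.2598,0]),R.T@st["wrist_force"])
E
```

```text
time: 25.87
eef_pos: [0.5288, -0.2376, 0.0923]
eef_rot: [-0.785, -3.04, -0.001]
wrist_force: [-3.0, 1.5, 0.9]
finger_gap: 0.0001
grasp_force: 1.8
time: 26.28
eef_pos: [0.5288, -0.2376, 0.0922]
eef_rot: [-0.784, -3.036, -0.002]
wrist_force: [-7.3, 2.2, 3.7]
finger_gap: -0.0001
grasp_force: 3.4
from axis [ 44.22863407   1.15167538 -91.91666461] [ 7.45624676 -1.64044602 -3.61293973]
```

```bash
python3 -m crank '[15,0,0,0,0,0,1,20,0,-20,0,0,0,1,0,0,-35,0,0,0,1,0,0,-40,0,0,0,1,0,0,-20,0,0,0,1]' >/dev/null
python3 -m crank '[-30,-1,0,0,0,0,1,-38,0,0,0,0,0,1,-38,0,0,0,0,0,1,-28,0,0,0,0,0,1,-14,0,0,0,0,0,1]'
python3 -m crank '[0,0,0,0,0,0,1,0,0,0,0,0,0,1,0,0,0,0,0,0,1,0,0,15,0,0,0,1,0,0,15,0,0,0,1]'
python3 look.py w9 lever_a_mid vent_grip
python3 - <<'E'
from h import *
st=read_state();R=Ro.from_rotvec(st["eef_rot"]).as_matrix()
print("from axis",1000*R.T@(np.array(st["eef_pos"])-[.5665,-.2598,0]),R.T@st["wrist_force"])
s=camera("scene");save(s,"s3")
a=cv2.resize(cv2.imread("pics/s3.png")[150:300,240:400],(400,375));b=cv2.resize(cv2.imread("pics/w9.png"),(400,300))
b=cv2.copyMakeBorder(b,0,75,0,0,cv2.BORDER_CONSTANT)
cv2.imwrite("pics/m3.png",np.hstack([a,b]))
E
```

```text
time: 27.12
eef_pos: [0.6343, -0.2976, 0.2082]
eef_rot: [0.784, 3.033, -0.004]
wrist_force: [-0.6, -0.9, 0.3]
finger_gap: 0.0004
grasp_force: 0.0
time: 27.53
eef_pos: [0.6295, -0.2944, 0.1787]
eef_rot: [0.785, 3.039, -0.002]
wrist_force: [-0.5, -0.3, -0.7]
finger_gap: -0.0
grasp_force: 0.0
27.5333 [ 0.6295 -0.2944  0.1787] [ 0.785   3.0389 -0.0015]
lever_a_mid [108.3 354. ] 0.64
lever_a_mid [182.6 256. ] 0.63
vent_grip [107.8 357.4] 0.63
from axis [ -69.49108687    0.40908547 -176.64299724] [ 0.2469935   0.83580566 -0.16328185]
```

View pics/m3.png

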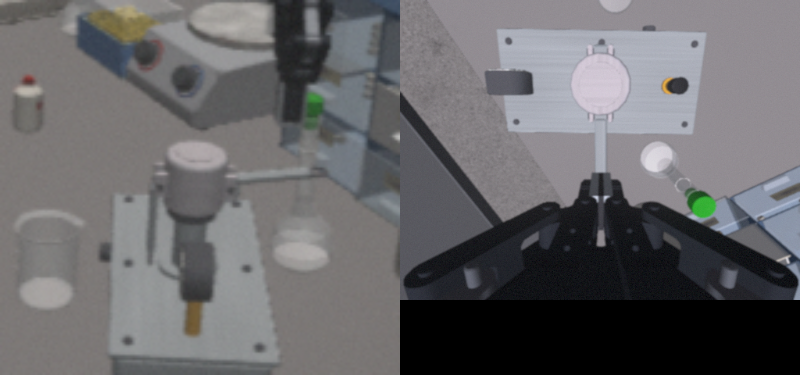

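Front lever hangs down at the left (about (155,215) in the composite); the rear one is still up beneath the fingers. Now push it down.

```bash
python3 -m crank '[0,0,18,0,0,0,1,0,0,15,0,0,0,1,0,0,12,0,0,0,1,0,0,10,0,0,0,1,0,0,10,0,0,0,1]'
python3 -m crank '[0,0,8,0,0,0,1,0,0,4,0,0,0,1,5,0,3,0,0,0,1,5,0,3,0,0,0,1,4,0,2,0,0,0,1]'
python3 -m crank '[4,0,0,0,0,0,1,3,0,0,0,0,0,1,2,0,0,0,0,0,1,2,0,0,0,0,0,1,0,0,0,0,0,0,1]'
python3 -m crank '[1,0,0,0,0,0,1,1,0,0,0,0,0,1,0,0,0,0,0,0,1,0,0,0,0,0,0,1,0,0,0,0,0,0,1]'
python3 - <<'E'
from h import *
st=read_state();R=Ro.from_rotvec(st["eef_rot"]).as_matrix()
print("from axis",1000*R.T@(np.array(st["eef_pos"])-[.5665,-.2598,0]),R.T@st["wrist_force"])
E
```

```text
time: 28.15
eef_pos: [0.63, -0.2948, 0.1126]
eef_rot: [0.786, 3.04, -0.001]
wrist_force: [-0.5, 0.4, 1.0]
finger_gap: -0.0002
grasp_force: 0.4
time: 28.57
eef_pos: [0.6171, -0.2877, 0.0923]
eef_rot: [0.786, 3.041, -0.0]
wrist_force: [0.9, -0.8, -0.1]
finger_gap: 0.0001
grasp_force: 0.6
time: 28.98
eef_pos: [0.6074, -0.2823, 0.0926]
eef_rot: [0.786, 3.042, -0.0]
wrist_force: [-0.4, -0.2, 0.1]
finger_gap: -0.0001
grasp_force: 0.4
time: 29.4
eef_pos: [0.6067, -0.282, 0.0927]
eef_rot: [0.786, 3.04, -0.001]
wrist_force: [2.6, -1.6, 0.3]
finger_gap: -0.0001
grasp_force: 1.8
from axis [-4.61054292e+01  1.55506185e-02 -9.26096010e+01] [-2.99595823 -0.12647902 -0.28117739]
```

```bash
python3 -m crank '[1,0,0,0,0,0,1,1,0,0,0,0,0,1,0,0,0,0,0,0,1,0,0,0,0,0,0,1,0,0,0,0,0,0,1]'
python3 - <<'E'
from h import *
st=read_state();R=Ro.from_rotvec(st["eef_rot"]).as_matrix()
print("from axis",1000*R.T@(np.array(st["eef_pos"])-[.5665,-.2598,0]),R.T@st["wrist_force"])
E
python3 -m crank '[-10,0,0,0,0,0,1,-20,0,0,0,0,0,1,-3,0,-35,0,0,0,1,0,0,-40,0,0,0,1,0,0,-40,0,0,0,1]' >/dev/null
python3 -m crank '[20,0,0,0,0,0,1,25,0,0,0,0,0,1,25,0,0,0,0,0,1,25,0,0,0,0,0,1,0,0,0,0,0,0,1]'
python3 - <<'E'
from h import *
s=camera("scene");save(s,"s4");save(camera("wrist"),"w10")
a=cv2.resize(cv2.imread("pics/s4.png")[150:300,240:400],(400,375));b=cv2.resize(cv2.imread("pics/w10.png"),(400,300))
b=cv2.copyMakeBorder(b,0,75,0,0,cv2.BORDER_CONSTANT)
cv2.imwrite("pics/m4.png",np.hstack([a,b]))
E
```

```text
time: 29.82
eef_pos: [0.6062, -0.282, 0.0931]
eef_rot: [0.785, 3.036, -0.003]
wrist_force: [5.2, -3.7, 0.6]
finger_gap: -0.0003
grasp_force: 3.2
from axis [-46.04854421  -0.15331508 -92.80129565] [-6.33505439 -0.71559121 -0.56595591]
time: 30.65
eef_pos: [0.5432, -0.2456, 0.2061]
eef_rot: [-0.782, -3.03, -0.007]
wrist_force: [-1.5, 0.2, -1.0]
finger_gap: -0.0001
grasp_force: 0.0
```

View pics/m4.png

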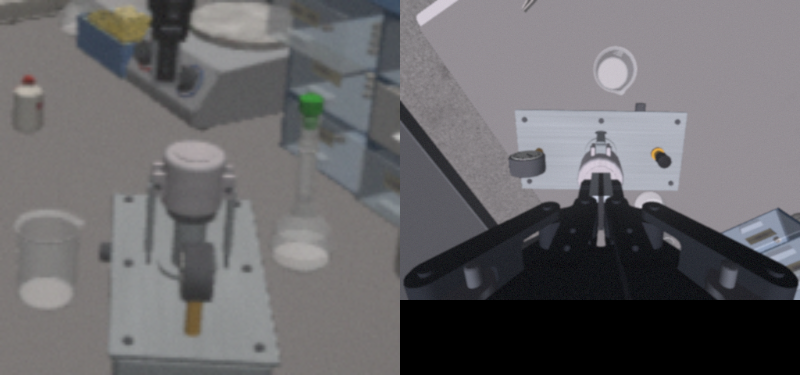

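Both levers hang vertically at (152,225) and (229,225), the coupling is home, and the gripper is clear.

```bash
python3 -c "
from workcell import *
print(finish_job())"
```

```text
the job is handed in; nothing more can be done
None
```

I handed the job in at about 31 s of the 72 s allowed; no verdict came back. By my own readings, the vent knob was pulled to its stop and snapped shut, the coupling is home with both levers fully down (front first), no glassware or bottle was seen to move, and the gripper is clear.

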